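# Release the drying drawer and lay the green lure in it

### The arm

A 6-joint arm with a two-finger parallel gripper is mounted at the origin on the work surface. World frame = base frame: x ahead of the robot, y to its left, z up, the work surface at z = 0. Lengths are in m, angles in rad, forces in N, time in s.
With the tool pointing down it reaches from about 0.325 to 0.85 m from the base axis. Payload 15.5 kg.
Tool frame: the origin (TCP) lies at the very end of the fingers, on their centre line; the grasp point (between the pads) lies 19 mm behind it; z points along the fingers, y is the line along which they close (so a half turn about z gives the same grasp; the last joint's range is limited). The gripper opens to 91 mm and grips with 3 to 60 N. Pads are 32 mm wide; open, the fingers measure 118 mm over their backs; the gripper's body (76 mm by 178 mm) begins 60 mm behind the grasp point.
Start: joints at [-1.234, 0.494, 1.345, -0, 1.302, -0.096], TCP at [0.262, -0.568, 0.214] pointing down, gripper open.
Joint ranges: [-2.91, 2.91], [-0.82, 2.16], [0.22, 2.67], [-1.22, 4.37], [0.12, 2.79], [-3.08, 3.08]. Speed limits (rad/s): [1.89, 1.89, 2.57, 3.01, 3.01, 3.01].

### API

Orientations are given as a unit quaternion [w, x, y, z].
In Python, from station import ctrl, optics gives the robot as it stands.
- The arm moves only by the tool arm_command, never from a script. Its argument "plan" is a list of rows, each a list of 5 numbers: the shift along the world's x, y, z scaled (see below), then the turn about the world's z scaled (see below), then the opening, from -1 (shut) to 1 (fully open). A call has 1 to 10 rows; each row is the pose to reach, as a shift and turn from the pose commanded when the call began; what a row does not reach only later rows make up. The controller multiplies each number of a shift by 1 m and each number of a turn by 90 degrees. A row lasts 1/10 s, in which the tool goes at most 50 mm and 8.59 degrees, less where a joint would pass 70% of its speed; a pose out of reach is approached as far as the arm can. A call with a number of a shift or a turn outside -1 to 1 is refused whole. A call with a gripper value outside its range is refused whole. The fingers move at their own pace and stop on an object; "newtons" is the grip in N (left out, the last holds). Time passes only in rows, so rows that repeat a pose let the fingers close. It gives the time, the measured TCP pose, the force, the opening and the grip force at its end, in the units of the state.
- ctrl.read_state(): the state, without advancing time (a new reading comes with each control period).
- optics.get_image(name): name is "scene" or "top" or "wrist"; returns the picture (420x560x3 uint8, red, green, blue); there is no depth.
- optics.camera_params(name): a dict with "fx", "fy", "cx", "cy" (pixels), "extrinsics" (4x4, takes a point from world to camera coordinates). Camera axes: x right, y up, looking along -z (the intrinsics and any distortion apply to the point x, -y, -z); pixel columns grow to the right and rows downward; lengths in m; the calibration is good to about 2 mm. A picture is of the moment at which its call begins: read the wrist's pose just before it. camera_params takes no time and is no camera call; for the wrist camera it gives the pose at the moment of the call.
- ctrl.job_done(): hands the job in; it is judged then, once.
The state is a dict: "time": time; "joints": joint angles; "joint_vel": joint speeds; "joint_efforts": joint torques, N m; "tcp_pos": TCP position; "tool_rot": TCP orientation; "force": force on the tool from outside, world axes, zero at the start; "ft_torque": the same for the moment, N m; "grip_width": finger opening in m; "finger_force": force on a finger pad.
Only numpy, scipy, OpenCV 4.12 (cv2) and the standard library are available. Lean on these libraries where they do the work, as an engineer would, in place of code of your own. Each camera call takes 0.05 s, during which the arm holds its last target. There are 200 camera calls.

### The job

Put the green lure that lies on the bench near the red one away to dry: press the drawer's red spring plunger down to its stop so that the drawer springs ajar, pull the drawer out by its handle as far as it goes, and lay the lure (do not drop it) flat in the empty front compartment. Leave the drawer fully open with the plunger sprung back up and the lure free, and leave the red lure, mug and jar where they are.

Things in the scene. Friction and masses are not known exactly. Their poses are not given: they have to be found in the camera images.
- cabinet: Fixed grey cabinet, 260 x 260 mm, 100 high; origin: centre of underside; x points in: blue drawer front at x -130, slides out to -x. A plywood shelf over it (underside 214 mm above the bench, x -113 to +130, y -155 to +130, posts at the back) hangs over the plunger, a 36 mm wide notch showing it: an upright gripper won't fit; a tool tilted 35 deg, body leaning out to -x, does.
- release_top (a point): Centre of the top of the red plunger head, 26 mm diameter, at x -100, y -105 mm of the cabinet, 30 mm above its top when up. Pushed straight down 14 mm against a spring (2.4 N at first, 8 N at the stop); springs back up. Pressed over 10 mm it frees the catch that locks the drawer. The point moves with the head.
- release (a joint): Travel of the red plunger, m: 0 up, 0.014 at its stop.
- drawer (a joint): Travel of the drawer, m: 0 shut and latched, 0.14 at its open stop. With the catch freed (hold the plunger down 0.3 s) a spring pushes it out to about 0.03 to 0.05; from there pull it against about 2 N of friction; it stays where left. It cannot be pushed shut again past the catch.
- handle (a point): The drawer's handle: steel bar, 11 mm diameter, 110 mm long along its y axis, on a 9 mm stem near each end (48 mm from the middle), its axis 40 mm in front of the blue front and 75 mm above the bench. Origin at the middle of the bar, x axis points into the cabinet. Open space above and below it. The point moves with the drawer.
- tray (a point): Centre of the floor (grey lining, 22 mm above the bench) of the drawer's empty front compartment; moves with the drawer; x axis into the cabinet. Inside 116 (x) by 168 mm (y); side walls 53 mm above the floor, rear divider 43, blue front 78. The handle bar is 119 mm away towards -x. Drawer fully open: this point is 61 mm in front of the plane of the shut front.
- green_lure: Loose green fishing lure (thin red back stripe), 92 mm long along its x axis, 22 mm wide and 22 mm high at the middle, thinner towards nose and tail, 35 g. It lies on the bench beside the cabinet, with the red lure. Origin at the middle of its underside, z up.
- red_lure: Bystander: loose red lure of the same shape and size, lying on the bench.
- mug: Bystander: blue mug, 80 mm diameter, 95 mm high, handle at its +y side; origin at the centre of its underside.
- jar: Bystander: closed paint jar, 64 mm diameter, 75 mm high; origin at the centre of its underside.
There are look-alikes about, which are no part of the job. There is more than one size of the green_lure; the job needs the largest.

How it is judged:
On the way, in this order (a step that is already met when the one before it is completed fails the run):
1. the plunger is pressed to its stop (within 2 mm) (value of joint release above 0.012 m), for 0.1 s.
2. the drawer is pulled fully open (within 12 mm of its stop) with the tool at the handle (within 50 mm) (value of joint drawer above 0.128 m and distance between the grasp point and handle below 0.05 m), for 0.1 s.
At the end, for the whole second after the job is handed in: Drawer open at least 120 of 140 mm, plunger up (within 4 mm), green lure released, at rest and level (12 degrees) on the front compartment's floor, within 50 mm (along the slide) and 80 mm (across) of its centre; red lure moved under 20 mm, mug and jar under 30 mm (value of joint drawer above 0.12 m and value of joint release below 0.004 m and x of green_lure in the frame of tray between -0.05 and 0.05 m and y of green_lure in the frame of tray between -0.08 and 0.08 m and z of green_lure in the frame of tray between -0.006 and 0.016 m and angle between green_lure's own x axis and vertical between 1.35 and 1.79 rad and contact force between the fingers and green_lure below 0.1 N and linear speed of green_lure below 0.02 m/s and distance of red_lure from where it was at the start of the episode below 0.02 m and distance of each of mug, jar from where it was at the start of the episode below 0.03 m); the robot touches nothing.
It fails at once if the red lure is shifted more than 20 mm (distance of red_lure from where it was at the start of the episode above 0.02 m).
It fails at once if the blue mug is shifted more than 30 mm (distance of mug from where it was at the start of the episode above 0.03 m).
It fails at once if the paint jar is shifted more than 30 mm (distance of jar from where it was at the start of the episode above 0.03 m).
It fails at once if the green lure is dropped or thrown: it moves faster than 0.7 m/s with no finger on it (linear speed of green_lure above 0.7 m/s and contact force between the fingers and green_lure below 0.05 N).
It also fails if it takes over 64 s, if anything falls off the work surface, if the arm or the gripper's body presses on something with over 40 N, if the wrist force passes 120 N, or if a joint passes its speed limit or range.

## Working session

There is one attempt and no reset: what is moved stays moved. The work goes in short steps, Python scripts to look and compute and a tool call to move; the robot and the scene stay as the last step left them, time stands still between calls to the robot, and variables do not carry over. Pictures are saved under pics/ and viewed, at most 10 in all, crops included, and the job is handed in when it is done.

Besides the shell and the picture viewer there is one more tool, called after "Emit:" as name(argument=value, ...), one argument or row to a line, values as JSON. arm_command: Moves the arm, as the interface text tells. Its arguments: {"type":"object","properties":{"plan":{"type":"array","items":{"type":"array","items":{"type":"number","minimum":-1,"maximum":1}}},"newtons":{"type":"number"}},"required":["plan"]}

```bash
ls; mkdir -p pics; python3 - <<'E'
from station import ctrl, optics
import cv2
s=ctrl.read_state(); print(s)
for n in ("scene","top"):
    im=optics.get_image(n); cv2.imwrite(f"pics/{n}0.png",im[:,:,::-1]); print(optics.camera_params(n))
E
```

```text
pics
{'time': 0.0, 'joints': array([-1.23448465e+00,  4.94197055e-01,  1.34615636e+00,  1.32088140e-05,
        1.30246188e+00, -9.55210057e-02]), 'joint_vel': array([ 5.96764032e-04, -2.15291964e-04, -1.36459224e-03, -1.38898045e-04,
        1.58449199e-03, -6.43786363e-05]), 'joint_efforts': array([-2.46166041e-03, -8.78813338e+01, -3.81859303e+01,  7.03679770e-02,
        5.33095782e-02, -5.32993818e-05]), 'tcp_pos': array([ 0.26145339, -0.5672651 ,  0.21332108]), 'tool_rot': array([-6.07659615e-04,  9.76780679e-01,  2.14240828e-01, -6.71015133e-05]), 'force': array([ 1.1074609 , -1.12994507, -0.14990339]), 'ft_torque': array([-0.01521568,  0.01906362, -0.02333823]), 'finger_force': 0.0, 'grip_width': 0.09136151479300876}
{'fx': 406.16673797673883, 'fy': 406.16673797673883, 'cx': 281.214652428467, 'cy': 203.29325905705028, 'extrinsics': array([[ 0.99852877,  0.04987656, -0.02127506, -0.58908413],
       [-0.01657792,  0.65436409,  0.75599789, -0.09507034],
       [ 0.05162821, -0.75453295,  0.65422822, -0.94153546],
       [ 0.        ,  0.        ,  0.        ,  1.        ]])}
{'fx': 483.01818072529477, 'fy': 483.01818072529477, 'cx': 282.4446918733958, 'cy': 213.02275087170617, 'extrinsics': array([[ 0.02814096, -0.99927986,  0.02545269,  0.00826581],
       [ 0.9811125 ,  0.03248643,  0.19069055, -0.63675478],
       [-0.19138009,  0.01960573,  0.98132017, -1.06961652],
       [ 0.        ,  0.        ,  0.        ,  1.        ]])}
```

View pics/scene0.png

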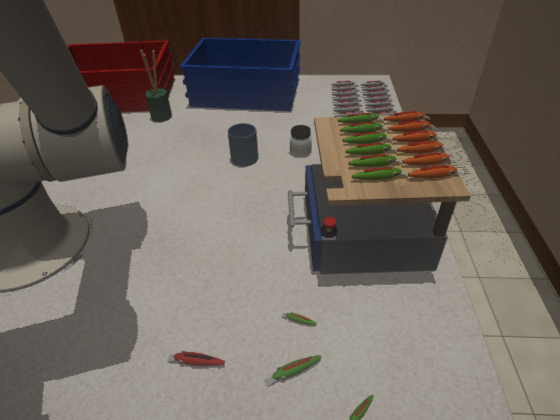

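View pics/top0.png

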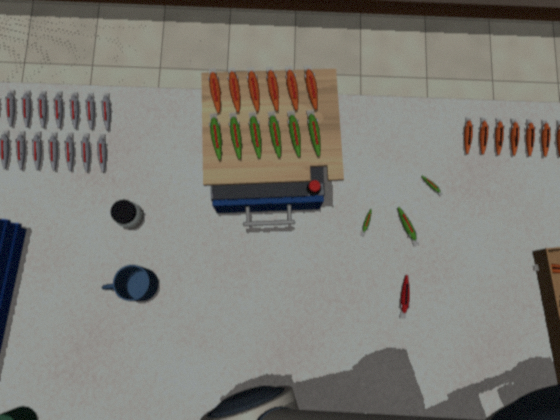

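The cabinet is at the centre with the plunger at top px (314,186) and the handle bar at about (269,223). The big green lure is at (407,223), with smaller greens at (367,221) and (430,184). The red lure is at (405,293), the mug at (135,283) and the jar at (125,212). I'll measure these next.

```bash
cat > h.py <<'E'
import numpy as np, cv2
from station import ctrl, optics
def ray(n,uv,P=None):
    P=P or optics.camera_params(n); E=P["extrinsics"]; R=E[:3,:3]; c=-R.T@E[:3,3]
    d=R.T@np.array([(uv[0]-P["cx"])/P["fx"],-(uv[1]-P["cy"])/P["fy"],-1]); return c,d
def onz(n,uv,z,P=None):
    c,d=ray(n,uv,P); return c+d*(z-c[2])/d[2]
def two(a,ua,b,ub):
    (c1,d1),(c2,d2)=ray(a,ua),ray(b,ub); A=np.c_[d1,-d2]; t=np.linalg.lstsq(A,c2-c1,rcond=None)[0]
    p,q=c1+t[0]*d1,c2+t[1]*d2; return (p+q)/2,np.linalg.norm(p-q)
def blobs(im,col,amin=15):
    h=cv2.cvtColor(im,cv2.COLOR_RGB2HSV); H,S,V=h[...,0].astype(int),h[...,1],h[...,2]
    m={"g":(H>35)&(H<75),"r":(H<6)|(H>172),"b":(H>100)&(H<125)}[col]&(S>120)&(V>40)
    n,l,st,ce=cv2.connectedComponentsWithStats(m.astype(np.uint8)); return [(ce[i],st[i],np.argwhere(l==i)[:,::-1]) for i in range(1,n) if st[i,4]>=amin]
E
python3 - <<'E'
from h import *
np.set_printoptions(precision=4,suppress=True)
for n in ("top","scene"):
    im=cv2.imread(f"pics/{n}0.png")[:,:,::-1]
    for c in "gr":
        for ce,st,px in blobs(im,c):
            hull=px.astype(np.float32); (u,v),(w,h),a=cv2.minAreaRect(hull)
            b=cv2.boxPoints(((u,v),(w,h),a)); 
            e=[(b[0]+b[1])/2,(b[2]+b[3])/2] if np.linalg.norm(b[0]-b[1])<np.linalg.norm(b[1]-b[2]) else [(b[1]+b[2])/2,(b[3]+b[0])/2]
            E=[onz(n,x,0.01) for x in e]
            print(n,c,np.round((u,v)),st[4],"mid",((E[0]+E[1])/2)[:2],"len",np.linalg.norm(E[0]-E[1]).round(3),"dir",np.degrees(np.arctan2(*(E[1]-E[0])[[1,0]])).round(0))
for n in ("top","scene"):
    im=cv2.imread(f"pics/{n}0.png")
    t=im[150:250,190:350] if n=="top" else im[150:280,270:470]
    cv2.imwrite(f"pics/{n}c.png",cv2.resize(t,None,fx=4 if n=="scene" else 5,fy=4 if n=="scene" else 5,interpolation=cv2.INTER_CUBIC))
print("plunger 2view",two("top",(314,186),"scene",(329,222)))
E
```

```text
top g [314. 135.] 209 mid [ 0.8505 -0.0483] len 0.108 dir -172.0
top g [256. 137.] 201 mid [0.8398 0.0996] len 0.108 dir -168.0
top g [275. 136.] 206 mid [0.8441 0.0503] len 0.108 dir -169.0
top g [295. 136.] 197 mid [0.8459 0.0012] len 0.108 dir -171.0
top g [216. 138.] 206 mid [0.8322 0.1985] len 0.11 dir -168.0
top g [236. 138.] 201 mid [0.8351 0.1494] len 0.108 dir -168.0
top g [431. 184.] 34 mid [ 0.7313 -0.3411] len 0.049 dir -130.0
top g [406. 224.] 114 mid [ 0.6291 -0.2765] len 0.082 dir -150.0
top g [366. 223.] 24 mid [ 0.6281 -0.1774] len 0.036 dir 169.0
top r [273.  87.] 45 mid [0.9751 0.0599] len 0.059 dir -168.0
top r [293.  87.] 45 mid [0.9786 0.0095] len 0.057 dir -170.0
top r [312.  86.] 49 mid [ 0.982  -0.0407] len 0.059 dir -169.0
top r [214.  89.] 46 mid [0.9636 0.2106] len 0.059 dir -169.0
top r [234.  88.] 50 mid [0.9683 0.1603] len 0.059 dir -168.0
top r [254.  88.] 46 mid [0.9706 0.11  ] len 0.059 dir -168.0
top r [  8. 107.] 18 mid [0.8953 0.7269] len 0.043 dir -172.0
top r [ 24. 108.] 17 mid [0.8943 0.6856] len 0.043 dir 7.0
top r [ 40. 108.] 20 mid [0.8959 0
[... 1776 characters left out ...]
8102 0.4206] len 0.031 dir -166.0
scene r [427. 154.] 43 mid [0.9921 0.3741] len 0.076 dir -168.0
scene r [368. 156.] 21 mid [0.8211 0.3603] len 0.043 dir -164.0
scene r [434. 167.] 49 mid [0.9962 0.312 ] len 0.076 dir -168.0
scene r [386. 168.] 15 mid [0.8633 0.3067] len 0.025 dir -179.0
scene r [371. 169.] 22 mid [0.8237 0.2974] len 0.037 dir -167.0
scene r [329. 222.] 123 mid [0.6993 0.082 ] len 0.028 dir -178.0
scene r [199. 358.] 337 mid [ 0.4589 -0.2684] len 0.088 dir -4.0
scene r [296. 364.] 53 mid [ 0.6296 -0.2714] len 0.049 dir -154.0
scene r [361. 407.] 26 mid [ 0.7341 -0.3389] len 0.03 dir -133.0
plunger 2view (array([ 0.6876, -0.0396,  0.1266]), np.float64(0.0009294434413694968))
```

View pics/topc.png

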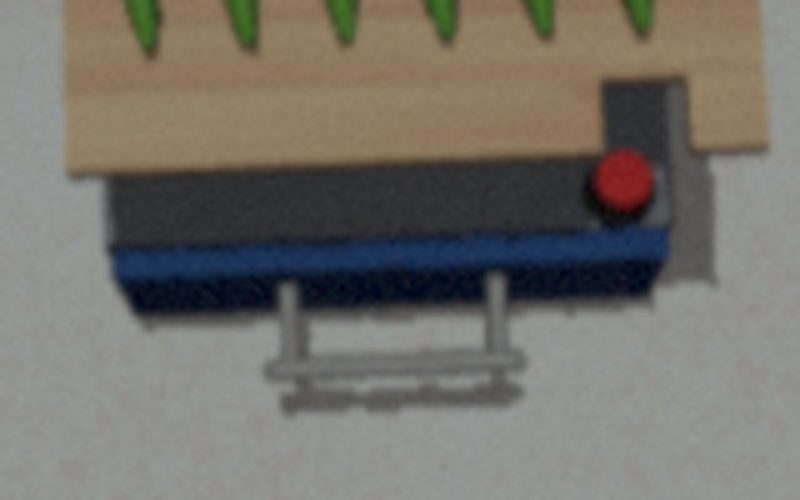

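View pics/scenec.png

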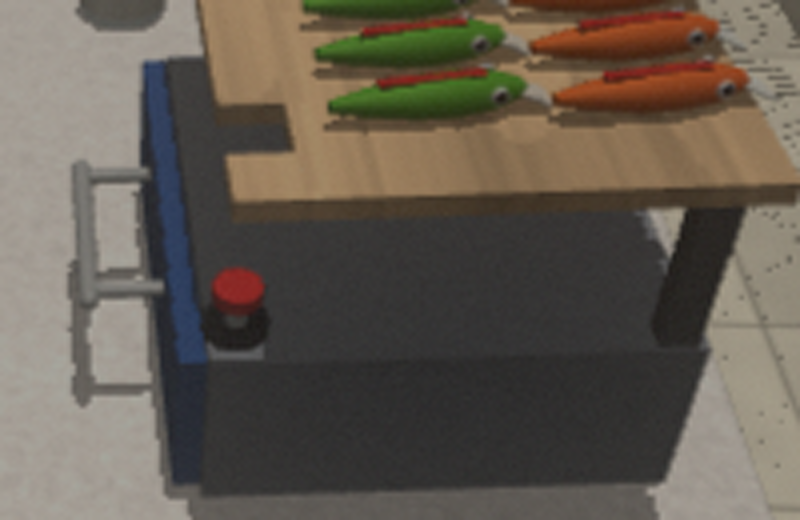

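The cabinet is slightly yawed, with the plunger at crop (622,180) on its near-right corner and the shelf notch just behind it. The tool can't be tilted, because a move only shifts it or turns it about z. So I'll hold the large lure as a horizontal pusher, keep the gripper in front of the shelf edge, and press with the lure's front half. Next I'll refine the frames.

```bash
python3 - <<'E'
from h import *
np.set_printoptions(precision=4,suppress=True)
T=lambda x,y:(190+x/5-.4,150+y/5-.4); S=lambda x,y:(270+x/4-.4,150+y/4-.4)
pl,e=two("top",T(622,178),"scene",S(239,287)); print("plunger",pl,e)
a,b=onz("top",T(268,368),.0775),onz("top",T(523,360),.0775); print("handle ends",a,b,np.linalg.norm(a-b))
a2,b2=onz("scene",S(80,168),.0775),onz("scene",S(86,297),.0775); print("scene handle",a2,b2)
yaw=np.arctan2(*(b-a)[[1,0]])+np.pi/2; print("yaw handle",np.degrees(yaw))
f,g=onz("top",T(107,245),.1),onz("top",T(668,228),.1); print("front top edge",f,g,np.linalg.norm(f-g),np.degrees(np.arctan2(*(g-f)[[1,0]])+np.pi/2))
s,t=onz("top",T(68,177),.226),onz("top",T(768,150),.226); print("shelf front",s,t,np.linalg.norm(s-t),np.degrees(np.arctan2(*(t-s)[[1,0]])+np.pi/2))
for y in (yaw,):
    R=lambda y:np.array([[np.cos(y),-np.sin(y)],[np.sin(y),np.cos(y)]])
    print("origin from plunger",pl[:2]-R(y)@[-.1,-.105]," from handle",(a+b)[:2]/2-R(y)@[-.17,0])
for n in ("top","scene"):
    im=cv2.imread(f"pics/{n}0.png")[:,:,::-1]; im=np.ascontiguousarray(im)
    hsv=cv2.cvtColor(im,cv2.COLOR_RGB2HSV); m=(hsv[...,1]>85)
    c={"top":(407,223),"scene":(297,367)}[n]; l=cv2.connectedComponents(m.astype(np.uint8))[1]
    px=np.argwhere(l==l[c[1],c[0]])[:,::-1]; P=np.array([onz(n,p,.011)[:2] for p in px]); mu=P.mean(0); w,v=np.linalg.eigh(np.cov((P-mu).T))
    d=v[:,1]*np.sign(v[0,1]); q=(P-mu)@d; r=(P-mu)@[-d[1],d[0]]; print(n,len(px),mu,np.degrees(np.arctan2(d[1],d[0])),q.min(),q.max(),r.min(),r.max(),"mid",mu+d*(q.min()+q.max())/2)
E
```

```text
plunger [ 0.6886 -0.0394  0.1284] 0.0001323956677895471
handle ends [0.6063 0.1174 0.0775] [0.6138 0.0005 0.0775] 0.11712073224935833
scene handle [0.6055 0.1126 0.0775] [0.6124 0.0045 0.0775]
yaw handle 3.691615608681933
front top edge [0.6565 0.1911 0.1   ] [ 0.6731 -0.0632  0.1   ] 0.254925785918559 3.7278567396436832
shelf front [0.6561 0.1917 0.226 ] [ 0.6771 -0.0902  0.226 ] 0.2826422186066029 4.272262765832926
origin from plunger [0.7817 0.0718]  from handle [0.7797 0.0699]
top 206 [ 0.628  -0.2789] 26.977215654391927 -0.03971530964389813 0.04515327618478584 -0.009764983962238889 0.00962811279609955 mid [ 0.6304 -0.2776]
scene 458 [ 0.6277 -0.2776] 25.98989668984844 -0.04269324903242025 0.04787226631338708 -0.010739593407952693 0.010245822618896496 mid [ 0.63   -0.2765]
```

Emit:
arm_command(
  plan=[
    [0.351,0.2825,-0.05,0.02,0.4],
    [0.351,0.2825,-0.05,0.02,0.4],
    [0.351,0.2825,-0.05,0.02,0.4],
    [0.351,0.2825,-0.05,0.02,0.4],
    [0.351,0.2825,-0.05,0.02,0.4],
    [0.351,0.2825,-0.05,0.02,0.4],
    [0.351,0.2825,-0.1,0.02,0.4],
    [0.351,0.2825,-0.1,0.02,0.4],
    [0.351,0.2825,-0.13,0.02,0.4],
    [0.351,0.2825,-0.13,0.02,0.4],
  ],
)

```text
time: 1.1
tcp_pos: [0.6137, -0.2826, 0.0815]
tool_rot: [-0.001, 0.973, 0.23, -0.001]
force: [-1.0, 0.4, 0.3]
grip_width: 0.0637
finger_force: 0.0
```

```bash
python3 - <<'E'
from h import *
s=ctrl.read_state(); print(s["time"],s["tcp_pos"],s["tool_rot"],s["force"])
cv2.imwrite("pics/w1.png",optics.get_image("wrist")[:,:,::-1])
P=optics.camera_params("wrist");np.savez("w1.npz",**P)
im=cv2.imread("pics/w1.png")[:,:,::-1].copy()
for ce,st,px in blobs(im,"g",200):
    Q=np.array([onz("wrist",p,.011,P)[:2] for p in px[::5]]); mu=Q.mean(0); w,v=np.linalg.eigh(np.cov((Q-mu).T)); d=v[:,1]*np.sign(v[0,1]); q=(Q-mu)@d
    print(ce,st[4],mu,np.degrees(np.arctan2(d[1],d[0])),np.ptp(q),"mid",mu+d*(q.min()+q.max())/2)
E
```

```text
1.1 [ 0.61367634 -0.28257179  0.08153815] [-7.07676378e-04  9.73113871e-01  2.30322810e-01 -5.44761542e-04] [-1.01884256  0.41273546  0.34448041]
[418.85128806 115.36416862] 854 [ 0.73071886 -0.33387863] 48.9935639151501 0.05493728024037206 mid [ 0.73124501 -0.33327349]
[173.32561505 137.2301013 ] 691 [ 0.63577769 -0.18002032] -19.66521981794696 0.05519576061737379 mid [ 0.63616731 -0.18015956]
[282.08429119 197.82247765] 1566 [ 0.63063602 -0.27294017] 26.36110192253253 0.08597341421641891 mid [ 0.63139405 -0.27256452]
```

View pics/w1.png

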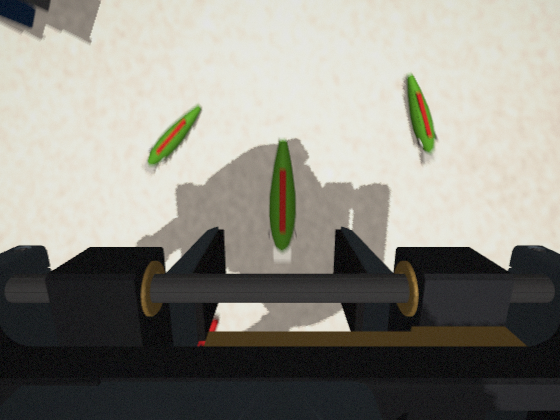

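The wrist view shows the big lure at (282,198), centred between the fingers, with its lip end towards the gripper. Now I'll go down and grip it.

Emit:
arm_command(
  plan=[
    [0,0.002,-0.04,0,0.4],
    [0,0.002,-0.07,0,0.4],
    [0,0.002,-0.079,0,0.4],
    [0,0.002,-0.079,0,0.4],
    [0,0.002,-0.079,0,-1],
    [0,0.002,-0.079,0,-1],
    [0,0.002,-0.079,0,-1],
    [0,0.002,-0.079,0,-1],
    [0,0.002,-0.079,0,-1],
    [0,0.002,-0.079,0,-1],
  ],
  newtons=60,
)

```text
time: 2.15
tcp_pos: [0.6127, -0.2832, 0.0052]
tool_rot: [0.0, 0.973, 0.23, 0.0]
force: [-1.5, 0.1, 4.2]
grip_width: 0.0215
finger_force: 60.0
```

Emit:
arm_command(
  plan=[
    [0,0,0.05,0,-1],
    [-0.01,0,0.1,-0.08,-1],
    [-0.02,0.02,0.145,-0.17,-1],
    [-0.02,0.06,0.145,-0.254,-1],
    [-0.01,0.11,0.145,-0.254,-1],
    [0,0.16,0.145,-0.254,-1],
    [0.01,0.2,0.145,-0.254,-1],
    [0.017,0.24,0.145,-0.254,-1],
    [0.017,0.24,0.145,-0.254,-1],
    [0.017,0.24,0.145,-0.254,-1],
  ],
)

```text
time: 3.15
tcp_pos: [0.6295, -0.0422, 0.1499]
tool_rot: [0.0, 0.999, 0.033, -0.0]
force: [-0.5, 0.4, -1.3]
grip_width: 0.0212
finger_force: 60.0
```

```bash
python3 - <<'E'
from h import *
s=ctrl.read_state(); print(s["time"],s["tcp_pos"],s["tool_rot"],s["force"])
a=optics.get_image("wrist")[:,:,::-1]; b=optics.get_image("scene")[100:310,200:480,::-1]
cv2.imwrite("pics/p1.png",np.hstack([cv2.resize(a,(400,300)),cv2.resize(b,(400,300))]))
E
```

```text
3.15 [ 0.62953724 -0.04223473  0.14986261] [ 6.48750869e-05  9.99453013e-01  3.30704936e-02 -1.17802370e-04] [-0.53359648  0.37264738 -1.28750736]
```

View pics/p1.png

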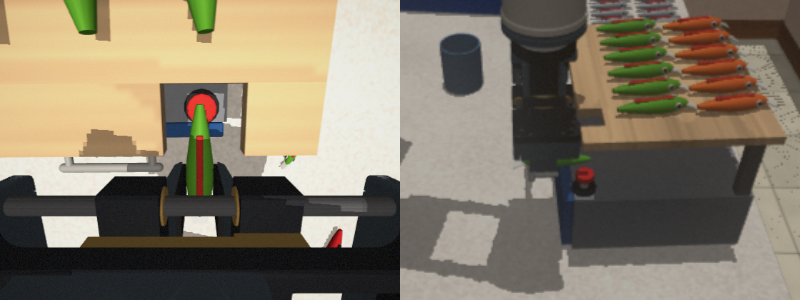

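The lure's nose sits over the plunger, centred at about (202,105) in the left view, and the gripper is clear in front of the shelf. I'll press gently.

Emit:
arm_command(
  plan=[
    [0,0,-0.01,0,-1],
    [0,0,-0.015,0,-1],
    [0,0,-0.019,0,-1],
    [0,0,-0.022,0,-1],
    [0,0,-0.022,0,-1],
  ],
)

```text
time: 3.75
tcp_pos: [0.6294, -0.0434, 0.1276]
tool_rot: [0.0, 0.999, 0.032, -0.0]
force: [-0.4, -0.2, 0.7]
grip_width: 0.0213
finger_force: 60.0
```

Emit:
arm_command(
  plan=[
    [0,0,-0.003,0,-1],
    [0,0,-0.006,0,-1],
    [0,0,-0.006,0,-1],
  ],
)

```text
time: 4.05
tcp_pos: [0.6298, -0.0432, 0.122]
tool_rot: [0.0, 0.999, 0.032, 0.0]
force: [-2.2, -1.2, 4.8]
grip_width: 0.0217
finger_force: 60.0
```

Emit:
arm_command(
  plan=[
    [0,0,-0.002,0,-1],
    [0,0,-0.004,0,-1],
    [0,0,-0.004,0,-1],
  ],
)

```text
time: 4.35
tcp_pos: [0.6298, -0.0432, 0.1182]
tool_rot: [0.0, 0.999, 0.032, 0.0]
force: [-3.2, -1.4, 6.2]
grip_width: 0.0217
finger_force: 60.0
```

```bash
python3 - <<'E'
from h import *
s=ctrl.read_state(); print(s["time"],s["tcp_pos"],s["ft_torque"],s["force"])
a=optics.get_image("wrist")[:,:,::-1]; b=optics.get_image("scene")[150:290,250:437,::-1]
cv2.imwrite("pics/p2.png",np.hstack([cv2.resize(a,(400,300)),cv2.resize(b,(400,300))]))
E
```

```text
4.35 [ 0.62982649 -0.04322172  0.11821071] [-0.20360692  0.27787177 -0.08277057] [-3.2319894  -1.37883202  6.23692341]
```

View pics/p2.png

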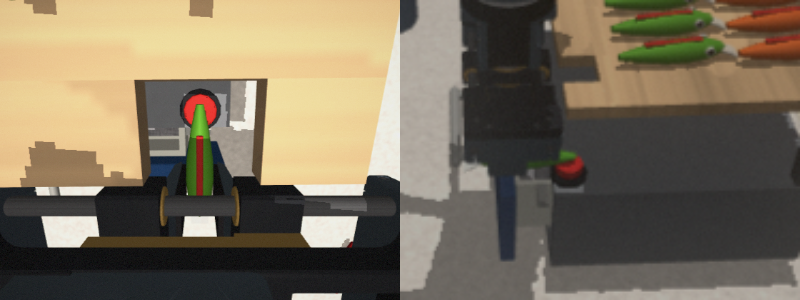

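The drawer has sprung ajar, and the force is near 7.5 N. I'll press a little more to reach the stop.

Emit:
arm_command(
  plan=[
    [0,0,-0.002,0,-1],
    [0,0,-0.003,0,-1],
    [0,0,-0.003,0,-1],
    [0,0,-0.003,0,-1],
  ],
)

```text
time: 4.85
tcp_pos: [0.6298, -0.0432, 0.1159]
tool_rot: [0.0, 0.999, 0.032, 0.001]
force: [-5.5, -1.2, 14.0]
grip_width: 0.0217
finger_force: 60.0
```

Emit:
arm_command(
  plan=[
    [0,0,0.04,0,-1],
    [-0.01,-0.02,0.04,0,-1],
    [-0.015,-0.07,0.04,0,-1],
    [-0.017,-0.12,0.04,0,-1],
    [-0.017,-0.17,0.03,0,-1],
    [-0.017,-0.22,0,0,-1],
    [-0.017,-0.24,-0.04,0,-1],
    [-0.017,-0.24,-0.08,0,-1],
    [-0.017,-0.24,-0.09,0,-1],
    [-0.017,-0.24,-0.09,0,-1],
  ],
)

```text
time: 5.85
tcp_pos: [0.6118, -0.2822, 0.0238]
tool_rot: [-0.001, 0.999, 0.032, -0.001]
force: [1.2, 0.5, -0.2]
grip_width: 0.0215
finger_force: 60.0
```

```bash
python3 - <<'E'
from h import *
s=ctrl.read_state(); print(s["time"],s["tcp_pos"],s["tool_rot"],s["force"])
b=optics.get_image("scene")[:,:,::-1]; t=optics.get_image("top")[:,:,::-1]
cv2.imwrite("pics/p3s.png",b);cv2.imwrite("pics/p3t.png",t)
cv2.imwrite("pics/p3.png",np.hstack([cv2.resize(b[150:420,150:450],(400,360)),cv2.resize(t[150:300,190:440],(400,240)) if 0 else cv2.resize(t[140:320,240:440],(400,360))]))
E
```

```text
5.85 [ 0.6117997  -0.28224014  0.02380691] [-8.90130419e-04  9.99480301e-01  3.21983656e-02 -1.26547654e-03] [ 1.19826138  0.46071963 -0.17302233]
```

View pics/p3.png

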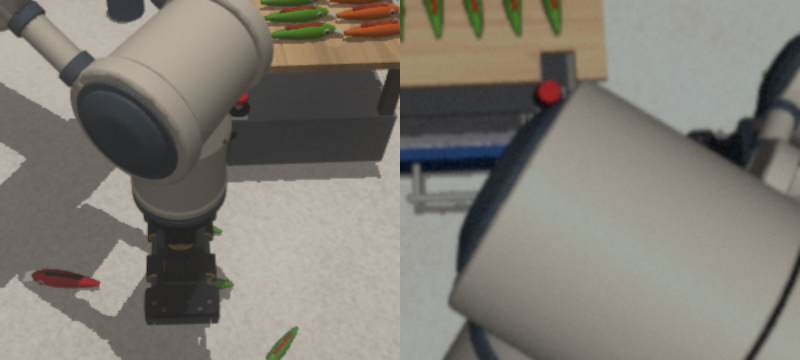

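The drawer is ajar (top view) and the lure is still held roughly level. I'll lay it back on the bench for now.

Emit:
arm_command(
  plan=[
    [0,0,-0.01,0,-1],
    [0,0,-0.018,0,-1],
    [0,0,-0.018,0,-1],
    [0,0,-0.018,0,0],
    [0,0,-0.018,0,0],
    [0,0,-0.018,0,0],
    [0,0,0.03,0,0.2],
    [0,0,0.08,0,0.2],
    [-0.01,0,0.13,0,0.2],
    [-0.02,0.01,0.16,0,0.2],
  ],
  newtons=20,
)

```text
time: 6.95
tcp_pos: [0.5934, -0.2744, 0.189]
tool_rot: [0.001, 0.999, 0.032, 0.002]
force: [1.1, -0.9, -0.3]
grip_width: 0.0545
finger_force: 0.0
```

Emit:
arm_command(
  plan=[
    [-0.05,0.05,0,0.08,0.4],
    [-0.08,0.1,0,0.17,0.4],
    [-0.1,0.15,0,0.26,0.4],
    [-0.12,0.2,0,0.35,0.4],
    [-0.13,0.25,0,0.44,0.4],
    [-0.14,0.28,0,0.53,0.4],
    [-0.14,0.3,0,0.62,0.4],
    [-0.14,0.3,0,0.71,0.4],
    [-0.14,0.3,0,0.8,0.4],
    [-0.14,0.3,0,0.9,0.4],
  ],
)

```text
time: 7.95
tcp_pos: [0.4526, 0.0273, 0.1852]
tool_rot: [0.0, 0.739, 0.673, 0.0]
force: [0.2, -0.6, 0.0]
grip_width: 0.0638
finger_force: 0.0
```

```bash
python3 - <<'E'
from h import *
s=ctrl.read_state(); print(s["time"],s["tcp_pos"],s["tool_rot"],s["joints"],s["force"],s["grip_width"])
w=optics.get_image("wrist")[:,:,::-1]; t=optics.get_image("top")[:,:,::-1]; c=optics.get_image("scene")[:,:,::-1]
cv2.imwrite("pics/p4t.png",t);cv2.imwrite("pics/p4s.png",c);cv2.imwrite("pics/p4w.png",w)
cv2.imwrite("pics/p4.png",np.hstack([cv2.resize(c[150:390,240:400],(400,600)),cv2.resize(t[150:270,200:280],(400,600))]))
E
```

```text
7.95 [0.4525746  0.02728081 0.18524712] [2.55230041e-04 7.39247168e-01 6.73434123e-01 2.04953744e-04] [-7.15846493e-02  2.90894048e-01  1.78942092e+00 -6.27858102e-05
  1.06062531e+00  2.15533260e-02] [ 0.22467896 -0.61242369  0.03678925] 0.06380577734503584
```

View pics/p4.png

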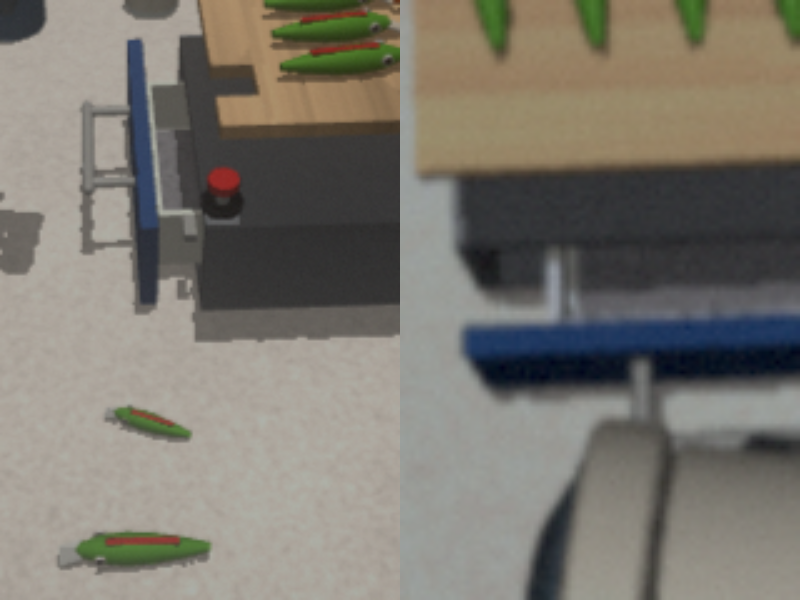

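The plunger is back up, the drawer is ajar, and the lure lies flat on the bench. Measuring the handle bar from scene crop (87,107)-(87,188):

```bash
python3 - <<'E'
from h import *
np.set_printoptions(precision=4,suppress=True)
S=lambda x,y:(240+x/2.5-.3,150+y/2.5-.3)
a,b=onz("scene",S(87,105),.0775),onz("scene",S(87,190),.0775); print(a,b,(a+b)/2,np.linalg.norm(a-b))
u=np.array([np.cos(np.radians(3.7)),np.sin(np.radians(3.7))]); h0=np.array([.610,.0590]); print("ajar",(h0-((a+b)/2)[:2])@u)
f=[onz("top",(200+x/5,150+y/5),.1)[:2] for x,y in ((463,340),(463,328))]; print("front",f, "along u from origin",[(p-[.7805,.071])@u for p in f])
E
```

```text
[0.5704 0.1114 0.0775] [ 0.5775 -0.0021  0.0775] [0.5739 0.0547 0.0775] 0.11373912598219224
ajar 0.03627275809682164
front [array([0.618 , 0.0053]), array([0.6235, 0.0054])] along u from origin [np.float64(-0.1664441308780462), np.float64(-0.1609387402119868)]
```

Emit:
arm_command(
  plan=[
    [0.05,0.015,0,0.05,0.4],
    [0.09,0.029,0,0.1,0.4],
    [0.105,0.029,0,0.1,0.4],
    [0.105,0.029,0,0.1,0.4],
    [0.105,0.029,-0.04,0.1,0.4],
    [0.105,0.029,-0.07,0.1,0.4],
    [0.105,0.029,-0.1,0.1,0.4],
    [0.105,0.029,-0.129,0.1,0.4],
    [0.105,0.029,-0.129,0.1,0.4],
  ],
)

```text
time: 9.0
tcp_pos: [0.5544, 0.0555, 0.0533]
tool_rot: [-0.002, 0.688, 0.726, -0.002]
force: [0.4, -0.2, 1.1]
grip_width: 0.0637
finger_force: 0.0
```

Emit:
arm_command(
  plan=[
    [-0.008,-0.0005,0,0,0.4],
    [-0.02,-0.001,0,0,0.4],
    [-0.032,-0.002,0,0,0.4],
    [-0.044,-0.003,0,0,0.4],
  ],
)

```text
time: 9.4
tcp_pos: [0.5132, 0.0527, 0.0573]
tool_rot: [0.001, 0.687, 0.727, 0.001]
force: [1.3, -0.8, 1.0]
grip_width: 0.0635
finger_force: 0.8
```

Emit:
arm_command(
  plan=[
    [-0.012,-0.001,0,0,0.4],
    [-0.024,-0.0015,0,0,0.4],
    [-0.036,-0.0025,0,0,0.4],
    [-0.048,-0.003,0,0,0.4],
    [-0.058,-0.004,0,0,0.4],
    [-0.064,-0.004,0,0,0.4],
    [-0.067,-0.0045,0,0,0.4],
    [-0.067,-0.0045,0,0,0.4],
  ],
)

```text
time: 10.2
tcp_pos: [0.446, 0.0484, 0.0558]
tool_rot: [-0.0, 0.687, 0.727, -0.0]
force: [0.5, -0.2, -0.2]
grip_width: 0.0639
finger_force: 0.0
```

Emit:
arm_command(
  plan=[
    [-0.002,0,0,0,0.4],
    [-0.003,0,0,0,0.4],
    [-0.003,0,0,0,0.4],
  ],
)

```text
time: 10.5
tcp_pos: [0.444, 0.0483, 0.0559]
tool_rot: [0.0, 0.687, 0.727, 0.0]
force: [4.0, -1.6, -2.4]
grip_width: 0.0639
finger_force: 2.0
```

Emit:
arm_command(
  plan=[
    [-0.002,0,0,0,0.4],
    [-0.004,0,0,0,0.4],
    [-0.004,0,0,0,0.4],
  ],
)

```text
time: 10.8
tcp_pos: [0.4437, 0.0483, 0.0564]
tool_rot: [0.003, 0.687, 0.727, 0.003]
force: [19.3, 0.7, -11.0]
grip_width: 0.0635
finger_force: 9.8
```

The drawer is at its stop. Next I'll retreat and go back over the lure.

Emit:
arm_command(
  plan=[
    [0.008,0,0,0,0.4],
    [0.013,0,0,0,0.4],
    [0.013,0,0.04,0,0.4],
    [0.013,0,0.08,0,0.4],
    [0.013,0,0.12,0,0.4],
    [0.013,-0.03,0.14,-0.09,0.4],
    [0.03,-0.08,0.14,-0.18,0.4],
    [0.05,-0.13,0.14,-0.27,0.4],
    [0.07,-0.18,0.14,-0.36,0.4],
    [0.09,-0.23,0.14,-0.45,0.4],
  ],
)

```text
time: 11.8
tcp_pos: [0.5241, -0.1701, 0.1958]
tool_rot: [-0.001, 0.897, 0.442, -0.0]
force: [-0.1, -0.4, -0.1]
grip_width: 0.0637
finger_force: 0.0
```

Emit:
arm_command(
  plan=[
    [0.02,-0.04,0,-0.09,0.4],
    [0.04,-0.08,0,-0.18,0.4],
    [0.06,-0.1,0,-0.27,0.4],
    [0.08,-0.1,0,-0.36,0.4],
    [0.08,-0.1,-0.03,-0.45,0.4],
    [0.08,-0.1,-0.06,-0.55,0.4],
    [0.08,-0.1,-0.09,-0.55,0.4],
    [0.08,-0.1,-0.1,-0.55,0.4],
    [0.08,-0.1,-0.1,-0.55,0.4],
  ],
)

```text
time: 12.7
tcp_pos: [0.6032, -0.2677, 0.0946]
tool_rot: [-0.001, 1.0, 0.029, -0.002]
force: [1.2, 1.1, 0.4]
grip_width: 0.0638
finger_force: 0.0
```

```bash
python3 - <<'E'
from h import *
np.set_printoptions(precision=4,suppress=True)
s=ctrl.read_state(); print(s["time"],s["tcp_pos"],s["tool_rot"],s["force"])
P=optics.camera_params("wrist"); ims={n:optics.get_image(n) for n in ("wrist","scene","top")}
for n,im in ims.items(): cv2.imwrite(f"pics/p5{n}.png",im[:,:,::-1])
for n in ("wrist","scene"):
  for ce,st,px in blobs(ims[n],"g",150):
    Q=np.array([onz(n,p,.011,P if n=="wrist" else None)[:2] for p in px[::3]]); mu=Q.mean(0); w,v=np.linalg.eigh(np.cov((Q-mu).T)); d=v[:,1]*np.sign(v[0,1]); q=(Q-mu)@d
    print(n,ce,st[4],mu,np.degrees(np.arctan2(d[1],d[0])),np.ptp(q),"mid",mu+d*(q.min()+q.max())/2)
E
```

```text
12.7 [ 0.6032 -0.2677  0.0946] [-0.0009  0.9996  0.029  -0.0015] [1.2233 1.1016 0.3623]
wrist [387.7204  55.3204] 980 [ 0.7304 -0.3405] 48.70007823409302 0.05894022624787917 mid [ 0.7313 -0.3394]
wrist [297.9223 185.407 ] 1570 [ 0.6284 -0.2813] 4.115123134623184 0.09009169373085399 mid [ 0.6289 -0.2813]
wrist [177.5997 171.9275] 717 [ 0.634  -0.1823] -18.239396185796423 0.058872369976655875 mid [ 0.6347 -0.1825]
scene [363.2763 117.4474] 152 [0.8313 0.5842] 22.104577475476113 0.08835480026341665 mid [0.8355 0.5859]
scene [365.3478 127.3261] 184 [0.8309 0.5209] 19.455558496224718 0.09416696103744616 mid [0.8336 0.5218]
scene [366.5875 137.8917] 240 [0.8281 0.4583] 16.753538093078784 0.1148132772117812 mid [0.833  0.4598]
scene [368.2976 149.0588] 289 [0.8259 0.3967] 13.94992722467067 0.13592000902542145 mid [0.8258 0.3966]
scene [372.229  161.0065] 310 [0.8293 0.3358] 13.244315793373339 0.1323433589172428 mid [0.8284 0.3356]
scene [376.5909 173.9394] 330 [0.8358 0.2754] 12.697847921754802 0.13511605066435783 mid [0.8348 0.2751]
```

Emit:
arm_command(
  plan=[
    [0.025,-0.0135,0,0,0.4],
    [0.025,-0.0135,-0.03,0,0.4],
    [0.025,-0.0135,-0.05,0,0.4],
    [0.025,-0.0135,-0.05,0,0.4],
  ],
)

```text
time: 13.25
tcp_pos: [0.6284, -0.2814, 0.0448]
tool_rot: [-0.001, 1.0, 0.029, -0.001]
force: [-0.8, 0.1, 0.0]
grip_width: 0.0637
finger_force: 0.0
```

Emit:
arm_command(
  plan=[
    [0,0,-0.025,0,0.4],
    [0,0,-0.038,0,0.4],
    [0,0,-0.038,0,0.4],
    [0,0,-0.038,0,-1],
    [0,0,-0.038,0,-1],
    [0,0,-0.038,0,-1],
    [0,0,-0.038,0,-1],
    [0,0,0.02,0,-1],
    [0,0,0.07,0,-1],
    [0,0,0.1,0,-1],
  ],
  newtons=20,
)

```text
time: 14.25
tcp_pos: [0.6298, -0.2821, 0.1492]
tool_rot: [0.001, 1.0, 0.029, 0.001]
force: [0.7, -0.4, -0.4]
grip_width: 0.0112
finger_force: 0.0
```

```bash
python3 - <<'E'
from h import *
np.set_printoptions(precision=4,suppress=True)
t=cv2.imread("pics/p5top.png"); cv2.imwrite("pics/p6.png",cv2.resize(t[140:300,170:370],None,fx=3.5,fy=3.5,interpolation=cv2.INTER_CUBIC))
s=ctrl.read_state(); print(s["time"],s["tcp_pos"],s["grip_width"],s["finger_force"])
E
```

```text
14.25 [ 0.6298 -0.2821  0.1492] 0.011212610632651237 0.0
```

View pics/p6.png

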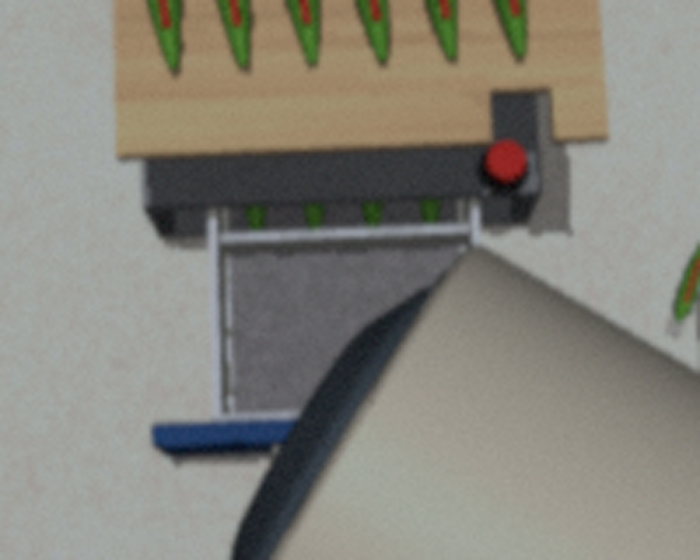

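The drawer is fully open with the front compartment empty, but I lifted before the fingers had closed. I'll reopen and measure again.

Emit:
arm_command(
  plan=[
    [-0.025,0,-0.055,0,0.4],
    [-0.025,0,-0.055,0,0.4],
    [-0.025,0,-0.055,0,0.4],
    [-0.025,0,-0.055,0,0.4],
    [-0.025,0,-0.055,0,0.4],
    [-0.025,0,-0.055,0,0.4],
    [-0.025,0,-0.055,0,0.4],
  ],
)

```text
time: 14.95
tcp_pos: [0.6048, -0.2819, 0.0914]
tool_rot: [0.0, 1.0, 0.029, 0.0]
force: [-0.0, 0.4, 1.0]
grip_width: 0.0628
finger_force: 0.0
```

```bash
python3 - <<'E'
from h import *
np.set_printoptions(precision=4,suppress=True)
s=ctrl.read_state(); print(s["time"],s["tcp_pos"],s["tool_rot"],s["grip_width"])
P=optics.camera_params("wrist"); im=optics.get_image("wrist"); cv2.imwrite("pics/p7.png",im[:,:,::-1])
for ce,st,px in blobs(im,"g",150):
    Q=np.array([onz("wrist",p,.011,P)[:2] for p in px[::3]]); mu=Q.mean(0); w,v=np.linalg.eigh(np.cov((Q-mu).T)); d=v[:,1]*np.sign(v[0,1]); q=(Q-mu)@d
    print(ce,st[4],mu,np.degrees(np.arctan2(d[1],d[0])),np.ptp(q),"mid",mu+d*(q.min()+q.max())/2)
E
```

```text
14.95 [ 0.6048 -0.2819  0.0914] [0.0002 0.9996 0.0287 0.0003] 0.06284838613080075
[369.214   56.2949] 1014 [ 0.7301 -0.3406] 48.690037021078666 0.05789189347037027 mid [ 0.7311 -0.3394]
[280.3517 187.4432] 1575 [ 0.6283 -0.2812] 3.918332768751206 0.08997711059092195 mid [ 0.6292 -0.2812]
[158.877  173.9412] 748 [ 0.6339 -0.1827] -18.275286492064115 0.05925126758146278 mid [ 0.6341 -0.1827]
```

Undisturbed. This time I'll allow longer to close.

Emit:
arm_command(
  plan=[
    [0.024,0,-0.03,0,0.4],
    [0.024,0,-0.06,0,0.4],
    [0.024,0,-0.0845,0,0.3],
    [0.024,0,-0.0845,0,-1],
    [0.024,0,-0.0845,0,-1],
    [0.024,0,-0.0845,0,-1],
    [0.024,0,-0.0845,0,-1],
    [0.024,0,-0.0845,0,-1],
    [0.024,0,-0.0845,0,-1],
    [0.024,0,-0.0845,0,-1],
  ],
  newtons=20,
)

```text
time: 16.0
tcp_pos: [0.6287, -0.2821, 0.0076]
tool_rot: [0.0, 1.0, 0.029, 0.001]
force: [-0.9, 0.1, 7.5]
grip_width: 0.0218
finger_force: 20.0
```

Emit:
arm_command(
  plan=[
    [0,0,0.04,0,-1],
    [-0.01,0,0.085,0,-1],
    [-0.02,0.02,0.125,0,-1],
    [-0.03,0.06,0.145,0,-1],
    [-0.039,0.105,0.145,0,-1],
    [-0.039,0.15,0.145,0,-1],
    [-0.039,0.195,0.145,0,-1],
    [-0.039,0.24,0.145,0,-1],
    [-0.039,0.285,0.145,0,-1],
    [-0.039,0.32,0.145,0,-1],
  ],
)

```text
time: 17.0
tcp_pos: [0.5889, 0.0406, 0.152]
tool_rot: [-0.0, 1.0, 0.029, 0.0]
force: [-0.3, 0.8, -0.7]
grip_width: 0.0218
finger_force: 20.0
```

Emit:
arm_command(
  plan=[
    [0,0.02,0,0,-1],
    [0,0.021,0,0,-1],
    [0,0.021,0,0,-1],
  ],
)

```text
time: 17.3
tcp_pos: [0.5893, 0.0592, 0.1517]
tool_rot: [0.0, 1.0, 0.029, 0.0]
force: [-0.1, 0.3, -0.4]
grip_width: 0.0219
finger_force: 20.0
```

```bash
python3 - <<'E'
from h import *
s=ctrl.read_state(); print(s["time"],s["tcp_pos"],s["tool_rot"],s["grip_width"],s["finger_force"])
a=optics.get_image("wrist")[:,:,::-1]; b=optics.get_image("scene")[140:300,220:434,::-1]
cv2.imwrite("pics/p8.png",np.hstack([cv2.resize(a,(400,300)),cv2.resize(b,(400,300))]))
E
```

```text
17.3 [0.58926978 0.05920518 0.15170181] [1.19062707e-04 9.99577943e-01 2.90496441e-02 1.99847424e-04] 0.021945714807258522 19.99963402748108
```

View pics/p8.png

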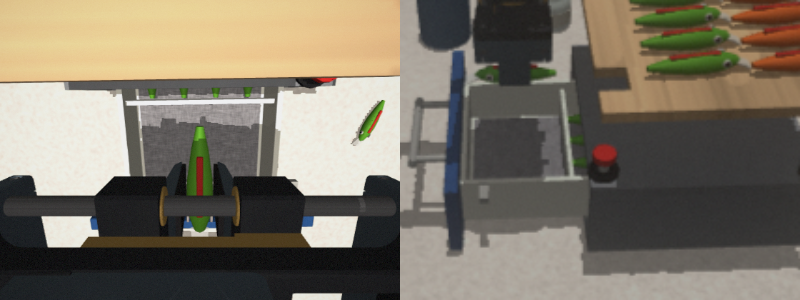

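The lure is level and held centrally over the open compartment (right view at about (515,73)). Lowering.

Emit:
arm_command(
  plan=[
    [0.004,0,-0.03,0,-1],
    [0.004,0,-0.06,0,-1],
    [0.004,0,-0.09,0,-1],
    [0.004,0,-0.105,0,-1],
    [0.004,0,-0.113,0,-1],
    [0.004,0,-0.118,0,-1],
    [0.004,0,-0.118,0,-1],
  ],
)

```text
time: 18.1
tcp_pos: [0.5934, 0.0587, 0.0335]
tool_rot: [0.0, 1.0, 0.028, 0.0]
force: [0.5, 0.1, 0.5]
grip_width: 0.0218
finger_force: 20.0
```

Emit:
arm_command(
  plan=[
    [0,0,-0.002,0,-1],
    [0,0,-0.004,0,-1],
    [0,0,-0.004,0,-1],
  ],
)

```text
time: 18.4
tcp_pos: [0.5934, 0.0592, 0.0297]
tool_rot: [0.0, 1.0, 0.029, 0.0]
force: [-1.0, 0.2, 0.3]
grip_width: 0.0216
finger_force: 20.0
```

Emit:
arm_command(
  plan=[
    [0,0,-0.001,0,-1],
    [0,0,-0.002,0,-1],
    [0,0,-0.002,0,-1],
  ],
)

```text
time: 18.7
tcp_pos: [0.5945, 0.0593, 0.0285]
tool_rot: [-0.0, 1.0, 0.029, 0.001]
force: [0.5, 0.3, 13.2]
grip_width: 0.022
finger_force: 20.0
```

Floor contact. Releasing.

Emit:
arm_command(
  plan=[
    [0,0,0.001,0,-0.4],
    [0,0,0.001,0,-0.3],
    [0,0,0.001,0,-0.1],
    [0,0,0.001,0,0],
    [0,0,0.001,0,0.1],
    [0,0,0.001,0,0.1],
    [0,0,0.03,0,0.1],
    [0,0,0.07,0,0.1],
    [0,0,0.11,0,0.1],
    [-0.01,0,0.15,0,0.1],
  ],
)

```text
time: 19.7
tcp_pos: [0.5838, 0.0592, 0.179]
tool_rot: [-0.0, 1.0, 0.029, 0.0]
force: [-0.4, 0.1, 0.5]
grip_width: 0.0501
finger_force: 0.0
```

Emit:
arm_command(
  plan=[
    [-0.05,-0.03,0.02,0,0.1],
    [-0.1,-0.07,0.04,0,0.1],
    [-0.14,-0.12,0.04,0,0.1],
    [-0.16,-0.17,0.04,0,0.1],
    [-0.16,-0.22,0.04,0,0.1],
    [-0.16,-0.27,0.04,0,0.1],
    [-0.16,-0.32,0.04,0,0.1],
    [-0.16,-0.34,0.04,0,0.1],
    [-0.16,-0.34,0.04,0,0.1],
  ],
)

```text
time: 20.6
tcp_pos: [0.423, -0.2856, 0.2175]
tool_rot: [0.001, 1.0, 0.027, 0.0]
force: [0.6, -0.1, -0.2]
grip_width: 0.0503
finger_force: 0.0
```

```bash
python3 - <<'E'
from h import *
np.set_printoptions(precision=4,suppress=True)
s=ctrl.read_state(); print(s["time"],s["tcp_pos"],s["joint_vel"],s["force"])
im=optics.get_image("scene"); t=optics.get_image("top")
cv2.imwrite("pics/p9.png",np.hstack([cv2.resize(im[:,:,::-1],(400,300)),cv2.resize(t[:,:,::-1],(400,300))]))
u=np.array([.998,.0645])
for n,i in (("scene",im),("top",t)):
  for c in "gr":
    for ce,st,px in blobs(i,c,60):
      q=onz(n,ce,.033)[:2] if c=="g" else onz(n,ce,.01)[:2]
      if q[0]<.7 and -.32<q[1]<.2: d=q-[.590,.0587]; print(n,c,ce,st[4],q,"tray x,y",d@u,d@[-u[1],u[0]])
E
```

```text
20.6 [ 0.423  -0.2856  0.2175] [-0.0766  0.043  -0.0522  0.0206  0.0434 -0.0721] [ 0.5674 -0.087  -0.1871]
scene g [285.2381 221.0612] 147 [0.5969 0.0598] tray x,y 0.0069940459573211615 0.0006769336711538751
scene r [328.944 222.36 ] 125 [0.6992 0.0825] tray x,y 0.11047287875241302 0.01670699737671124
scene r [197.7336 359.8905] 274 [ 0.4582 -0.2711] tray x,y -0.1527845511815786 -0.3206348826203045
top g [268.675 233.575] 120 [0.5908 0.0585] tray x,y 0.0008110312087220196 -0.00021881797498857962
top r [404.6313 294.9218] 179 [ 0.4568 -0.2704] tray x,y -0.1541189163631515 -0.3198220353604643
```

The lure is at the tray centre within about 7 mm in both views, the plunger is up, and the red lure hasn't moved. Handing in.

```bash
python3 -c "
from station import ctrl
print(ctrl.job_done())"
```

```text
the job is handed in; nothing more can be done
None
```

I handed the job in: the plunger was pressed to its stop (using the green lure as a pusher, since the tool can't tilt) and is back up, the drawer was pulled to its stop, and the green lure is released near the middle of the front compartment; the hand-in gave no verdict, I didn't re-measure the mug and jar at the end, and I viewed 11 pictures against the limit of 10.

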